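Block the beam and pop the sample chamber's lid

TASK

Get the sample chamber, the one with the blue lid, ready for a new cuvette. First block its beam by pushing the red shutter knob on its side all the way back to the green spot; then press the dark pad at the front of the blue lid down once and let go, so that the latch releases and the lid springs up and stays open. Do it all with the fingertips: pick nothing up, leave the black-lidded reference chamber as it is, and do not shove the chambers or the things around them.

Things in the scene. Friction and masses are not known exactly. Their poses are not given: they have to be found in the camera images.
- sample_chamber: cuvette chamber with a blue lid: metal box, rim 71 mm high, 2 kg, loose on rubber feet. Origin on the worktop; x points from front (pad) to back (hinge), y left, z up; the box spans x -58 to 46, y -42 to 42 mm. Lid 80 x 73 mm, top at z = 77 mm. Dark shutter housing on the left side, y = 42 to 64, top at z = 71 mm, with a red knob in its slot and a green spot at the slot's back end
- sample_chamber_pad (a point): centre of the round dark rubber press pad (19 mm across) on top of the blue lid near its front edge; shut, it is 77.6 mm above the worktop, 74 mm in front of the hinge axis, which runs along the chamber's y at x = 34 mm, z = 75 mm
- sample_chamber_lid (a joint): blue lid, rad: about 0 latched shut, positive open. Push-push latch: about 3 N on the pad sinks it 4 mm to a stop at -0.055; let go, it is free and a damped spring swings it up to about 1.3 in one or two seconds, where it stays. Pressing an open lid down to the stop latches it again
- sample_chamber_knob (a point): centre (half-way up) of the red shutter knob of the chamber with the blue lid: upright cylinder 13 mm across, from 75.5 to 95.5 mm above the worktop, 53 mm to the left of the chamber's middle; it slides along the chamber's x
- sample_chamber_shutter (a joint): shutter of the chamber with the blue lid, m: 0 fully forward, beam open; 0.022 fully back at the green spot, beam blocked. About 1 N moves it and it stays where it is left
- reference_chamber: cuvette chamber with a black lid: metal box, rim 71 mm high, 2 kg, loose on rubber feet. Origin on the worktop; x points from front (pad) to back (hinge), y left, z up; the box spans x -58 to 46, y -42 to 42 mm. Lid 80 x 73 mm, top at z = 77 mm. Dark shutter housing on the left side, y = 42 to 64, top at z = 71 mm, with a red knob in its slot and a green spot at the slot's back end
- reference_chamber_pad (a point): centre of the round dark rubber press pad (19 mm across) on top of the black lid near its front edge; shut, it is 77.6 mm above the worktop, 74 mm in front of the hinge axis, which runs along the chamber's y at x = 34 mm, z = 75 mm
- reference_chamber_lid (a joint): black lid, rad: about 0 latched shut, positive open. Push-push latch: about 3 N on the pad sinks it 4 mm to a stop at -0.055; let go, it is free and a damped spring swings it up to about 1.3 in one or two seconds, where it stays. Pressing an open lid down to the stop latches it again
- reference_chamber_knob (a point): centre (half-way up) of the red shutter knob of the chamber with the black lid: upright cylinder 13 mm across, from 75.5 to 95.5 mm above the worktop, 53 mm to the left of the chamber's middle; it slides along the chamber's x
- reference_chamber_shutter (a joint): shutter of the chamber with the black lid, m: 0 fully forward, beam open; 0.022 fully back at the green spot, beam blocked. About 1 N moves it and it stays where it is left
- sample_chamber_follower (a joint): pin of the blue lid's latch, inside the chamber, m: about 0 latched, about -0.004 released; only pressing the opened lid down again drives it above 0.0015
- rinse_bottle: white rinse bottle with a red cap, 64 mm wide, 146 mm tall; bystander; origin at the centre of its underside
- blower_bulb: black rubber dust blower standing on its base, 52 mm wide, 90 mm tall; bystander; origin at the centre of its underside
- window_cap: round black cap with a white insert, 61 mm wide, 13 mm tall; bystander; origin at the centre of its underside
- tweezers: steel tweezers lying flat, 126 mm long, 14 mm wide, 9 mm high, long axis along y of the body; bystander; origin at the centre of its underside
- sample_box: flat dark sample box with a clear lid and small chips inside, 65 x 90 x 20 mm; bystander; origin at the centre of its underside
- kf_clamp: metal hinged ring clamp lying flat, 51 x 73 x 13 mm; bystander; origin at the centre of its underside
- tape_roll: roll of masking tape lying flat, 59 mm wide, 18 mm tall; bystander; origin at the centre of its underside

How it is judged:
By the outcome, as a careful person would: the job done as asked, in the order asked, and still so for the second after the job is handed in, with the robot touching nothing.
It also fails if it takes over 40 s, if anything falls off the work surface, if the arm or the gripper's body presses on something with over 40 N, if the wrist force passes 120 N, or if a joint passes its speed limit or range.

ROBOT

A 6-joint arm with a two-finger parallel gripper is mounted at the origin on a cart in front of the work surface, level with it; the furniture and walls round the work are solid. World frame = base frame: x ahead of the robot, y to its left, z up, the work surface at z = 0. Lengths are in mm, angles in rad, forces in N, time in s.
With the tool pointing down it reaches from about 400 to 925 mm from the base axis. Payload 12.5 kg.
Tool frame: the origin (TCP) lies on the centre line of the jaws, within the pads' length; the fingertips stand 14 mm ahead of it and the grasp point (between the pads) lies 5 mm behind it; z points along the fingers, x is the direction in which the jaws open and shut, and the axes are right-handed (so a half turn about z gives the same grasp; the last joint's range is limited). The gripper opens to 95 mm and grips with 3 to 60 N. Pads are 20 mm wide; open, the fingers measure 119 mm over their backs; the gripper's body (75 mm by 180 mm) begins 59 mm behind the grasp point.
Start: joints at [1.159, 0.491, 1.559, -0, 1.092, -0.106], TCP at [188.143, 596.026, 228.661] pointing down, gripper open.
Joint ranges: [-3.1, 3.1], [-0.84, 2.19], [0.05, 2.79], [-1.13, 4.28], [0.06, 2.93], [-2.69, 2.69]. Speed limits (rad/s): [2.22, 2.22, 2.79, 3.14, 3.14, 3.14].

INTERFACE

Orientations are given as [roll, pitch, yaw] about the fixed x, y, z axes, in that order (R = Rz(yaw) Ry(pitch) Rx(roll)).
In Python, from cell import state, read_camera, job_done gives the robot as it stands.
- The arm moves only by the shell command python3 -m handwheel 'ROWS'. ROWS is JSON, a list of rows, each an object of numbers: "hand": the finger opening in m, from 0 to 0.0951; "x", "y", "z": the shift along the world's x, y, z in m; "spin": the turn about the world's z in units of 5 degrees (1.0 is 5 degrees). In form: [{"hand": .., "x": .., "y": .., "z": .., "spin": ..}, ...]. A call has 1 to 20 rows; each row is the pose to reach, as a shift and turn from the pose commanded when the call began; what a row does not reach only later rows make up. A row lasts 1/12 s, in which the tool goes at most 41.7 mm and 7.16 degrees, less where a joint would pass 70% of its speed; a pose out of reach is approached as far as the arm can. A call with a gripper value outside its range is refused whole. The fingers move at their own pace and stop on an object; the grip force is fixed at half the most. Time passes only in rows, so rows that repeat a pose let the fingers close. It gives the time, the measured TCP pose, the force and the opening at its end, in the units of the state.
- state(): the state, without advancing time (a new reading comes with each control period).
- read_camera(name): name is "side" or "top" or "wrist"; returns a dict with "img" (400x640x3 uint8, red, green, blue), "fx", "fy", "cx", "cy" (pixels), "T" (4x4, takes a point from camera to world coordinates). Camera axes: x right, y down, z forward; pixel columns grow to the right and rows downward; lengths in mm; the calibration is good to about 2 mm. A picture is of the moment at which its call begins. There is no depth.
- job_done(): hands the job in, once; it reports no verdict.
The state is a dict: "t": time; "joints": joint angles; "qvel": joint speeds; "tau": joint torques, N m; "eef_pos": TCP position; "tcp_rot": TCP orientation; "ft_force": force on the tool from outside, world axes, zero at the start; "moment": the same for the moment, N m; "opening": opening from 0.0 (shut) to 1.0 (fully open).
Only numpy, scipy, OpenCV 4.12 (cv2) and the standard library are available. Lean on these libraries where they do the work, as an engineer would, in place of code of your own. Each camera call takes 0.05 s, during which the arm holds its last target. There are 200 camera calls.

## Working session

There is one attempt and no reset: what is moved stays moved. The work goes in short steps, Python scripts to look and compute and a shell command to move; the robot and the scene stay as the last step left them, time stands still between calls to the robot, and variables do not carry over. Pictures are saved under pics/ and viewed, about 8 in all and at most 12, crops included, and the job is handed in when it is done.

```bash
mkdir -p pics
python3 - <<'E'
from cell import state, read_camera
import cv2, pickle
print(state())
for n in ("top","side"):
    c=read_camera(n); pickle.dump(c,open(f"{n}0.pkl","wb")); cv2.imwrite(f"pics/{n}0.png",c["img"][:,:,::-1])
    print(n,c["fx"],c["cx"],c["cy"],c["T"].round(3).tolist() if hasattr(c["T"],"round") else c["T"])
E
```

```text
{'t': 0.0, 'joints': array([ 1.15941238e+00,  4.91555627e-01,  1.55941253e+00,  4.68120680e-06,
        1.09168944e+00, -1.05632622e-01]), 'qvel': array([-4.07700547e-04,  2.56636820e-03,  8.14576015e-04,  8.62390889e-05,
        6.06634510e-04, -1.03999652e-04]), 'tau': array([ 1.31339151e-03, -6.12645292e+01, -2.58176190e+01,  6.92794262e-02,
        4.82866878e-02, -1.43751276e-04]), 'eef_pos': array([188.04420654, 595.82251243, 228.076893  ]), 'tcp_rot': array([-3.14147624e+00,  1.05856795e-03,  1.26504291e+00]), 'ft_force': array([ 0.09652503, -0.06616846,  0.61197917]), 'moment': array([ 6.58495218e-05,  1.88773471e-02, -7.68993051e-03]), 'opening': 1.0018914893807578}
top 450.82927091524135 327.4120309478481 193.0787833768703 [[-0.045, -0.974, 0.223, 233.803], [-0.999, 0.044, -0.011, -11.38], [0.001, -0.223, -0.975, 1464.363], [0.0, 0.0, 0.0, 1.0]]
side 403.5895603880565 317.35886311851806 198.24049904110663 [[0.952, -0.202, 0.231, 162.619], [-0.306, -0.633, 0.711, -1140.794], [0.003, -0.748, -0.664, 1151.604], [0.0, 0.0, 0.0, 1.0]]
```

View pics/top0.png

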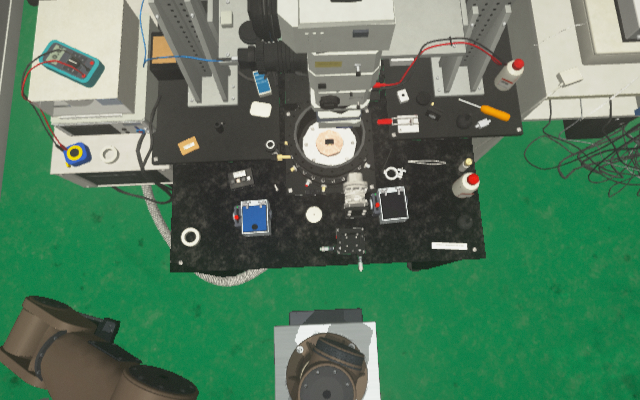

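View pics/side0.png

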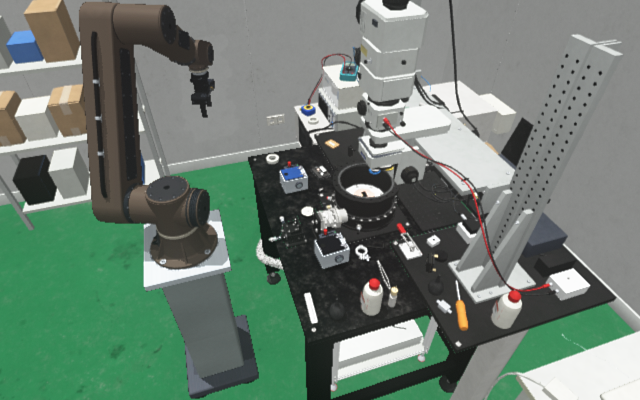

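```bash
cat > h.py <<'E'
import numpy as np, cv2, pickle
def ray(c,u,v,z):
    T=np.array(c["T"]); d=T[:3,:3]@[(u-c["cx"])/c["fx"],(v-c["cy"])/c["fy"],1]
    o=T[:3,3]; return o+d*(z-o[2])/d[2]
def proj(c,p):
    T=np.array(c["T"]); q=T[:3,:3].T@(np.array(p)-T[:3,3]); return q[0]/q[2]*c["fx"]+c["cx"], q[1]/q[2]*c["fy"]+c["cy"]
def blobs(m,amin=5):
    n,l,s,ce=cv2.connectedComponentsWithStats(m.astype(np.uint8)); 
    return [(s[i],ce[i],l==i) for i in range(1,n) if s[i,4]>=amin]
def masks(img):
    h=cv2.cvtColor(img,cv2.COLOR_RGB2HSV).astype(int); H,S,V=h[...,0],h[...,1],h[...,2]
    return dict(blue=(H>100)&(H<125)&(S>120)&(V>60), red=((H<8)|(H>172))&(S>140)&(V>70), green=(H>40)&(H<85)&(S>120)&(V>60))
E
python3 - <<'E'
from h import *
for n,x0,x1,y0,y1 in (("top",215,290,185,250),("side",265,320,150,205)):
    c=pickle.load(open(n+"0.pkl","rb")); img=c["img"]; M=masks(img)
    for k in M:
        m=np.zeros_like(M[k]); m[y0:y1,x0:x1]=M[k][y0:y1,x0:x1]
        for s,ce,l in blobs(m,3):
            print(n,k,s,ce.round(1),ray(c,*ce,{"blue":77,"red":95.5,"green":71}[k]).round(1))
            if k=="blue" and s[4]>200: 
                r=cv2.minAreaRect(cv2.findContours(l.astype(np.uint8),0,2)[0][0]); 
                print([ray(c,*p,77).round(1).tolist() for p in cv2.boxPoints(r)])
    cv2.imwrite(f"pics/{n}crop.png",cv2.resize(img[y0:y1,x0:x1,::-1],None,fx=8,fy=8,interpolation=cv2.INTER_NEAREST))
E
```

```text
top blue [243 205  24  27 550] [254.1 218.1] [481.6 204.2  77. ]
[[522.0, 242.4, 77.0], [522.2, 169.7, 77.0], [441.9, 167.2, 77.0], [441.7, 238.9, 77.0]]
top red [235 215   4   5  17] [236.4 216.9] [484.6 255.7  95.5]
side blue [281 167  22  13 191] [291.2 172.8] [479.1 202.2  77. ]
side red [288 161   3   6  16] [289.  163.2] [482.1 247.6  95.5]
```

View pics/topcrop.png

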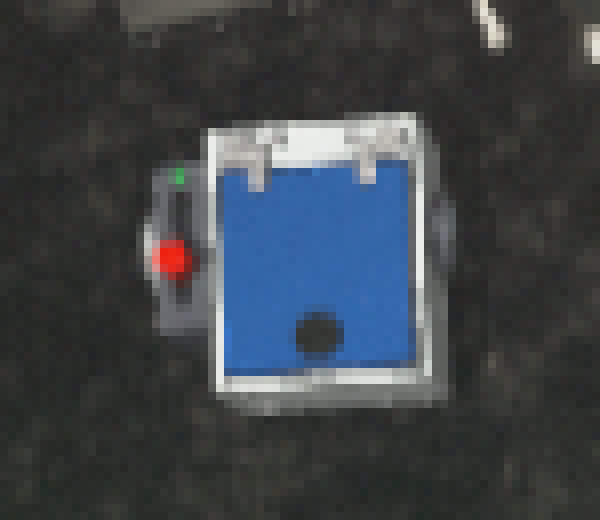

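The close-up shows the blue lid with its pad at crop (318,333), which is image (254.8,226.6). The red knob is at crop (173,260) and the green spot at (180,176). The chamber's x axis is nearly world +x. I'll move closer for the wrist view, with the fingers shut.

```bash
python3 -m handwheel '[{"hand":0,"x":0.242,"y":-0.381,"z":0.03,"spin":4},{"hand":0,"x":0.242,"y":-0.381,"z":0.03,"spin":4},{"hand":0,"x":0.242,"y":-0.381,"z":0.03,"spin":4},{"hand":0,"x":0.242,"y":-0.381,"z":0.03,"spin":4},{"hand":0,"x":0.242,"y":-0.381,"z":0.03,"spin":4},{"hand":0,"x":0.242,"y":-0.381,"z":0.03,"spin":4},{"hand":0,"x":0.242,"y":-0.381,"z":0.03,"spin":4},{"hand":0,"x":0.242,"y":-0.381,"z":0.03,"spin":4},{"hand":0,"x":0.242,"y":-0.381,"z":0.03,"spin":4},{"hand":0,"x":0.242,"y":-0.381,"z":0.03,"spin":4},{"hand":0,"x":0.242,"y":-0.381,"z":0.03,"spin":4},{"hand":0,"x":0.242,"y":-0.381,"z":0.03,"spin":4},{"hand":0,"x":0.242,"y":-0.381,"z":0.03,"spin":4},{"hand":0,"x":0.242,"y":-0.381,"z":0.03,"spin":4},{"hand":0,"x":0.242,"y":-0.381,"z":0.03,"spin":4},{"hand":0,"x":0.242,"y":-0.381,"z":0.03,"spin":4}]'
python3 - <<'E'
from cell import state, read_camera
from h import *
s=state(); print(s['t'],s['eef_pos'],s['tcp_rot'],s['ft_force'],s['opening'])
c=read_camera("wrist"); pickle.dump(c,open("w1.pkl","wb")); cv2.imwrite("pics/w1.png",c["img"][:,:,::-1]); print(np.array(c["T"]).round(3).tolist(),c["fx"])
for k,m in masks(c["img"]).items():
    for b,ce,l in blobs(m,60): print(k,b,ce.round(1),ray(c,*ce,{"blue":77,"red":85.5,"green":71}[k]).round(1))
E
```

```text
t: 1.43
eef_pos: [429.4, 216.1, 258.5]
tcp_rot: [-3.141, -0.0, 1.616]
ft_force: [-0.1, -0.1, 0.0]
opening: 0.012
1.4333 [429.44570243 216.05066165 258.53576458] [-3.14123690e+00 -9.32485717e-05  1.61597363e+00] [-0.08908049 -0.06617362  0.00370984] 0.011837457290837478
[[-0.045, 0.961, 0.274, 350.952], [0.999, 0.044, 0.012, 212.87], [-0.0, 0.275, -0.962, 413.714], [0.0, 0.0, 0.0, 1.0]] 280.0953378548969
blue [ 281  196   59   57 2271] [307.2 219.9] [470.2 201.6  77. ]
red [347 227  10  15 116] [351.3 233.7] [483.  257.8  85.5]
green [    0     0   640   276 77438] [394.2  84.9] [305.6 294.8  71. ]
green [483 239  43  31 827] [502.  256.9] [513.  465.1  71. ]
```

View pics/w1.png

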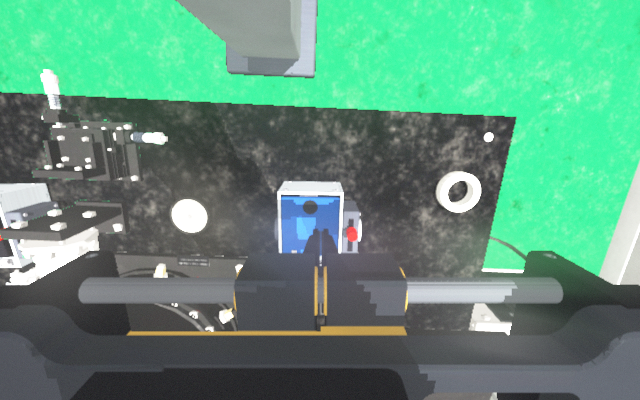

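The wrist view is turned half round (image down is +x). The pad is at (310,208), the red knob at (351,234) and the blue lid is partly hidden by the fingers. Next I'll fit the chamber pose using the top and wrist views.

Run:
```python
from h import *
def rayd(c,u,v):
    T=np.array(c["T"]); d=T[:3,:3]@[(u-c["cx"])/c["fx"],(v-c["cy"])/c["fy"],1]; return T[:3,3],d/np.linalg.norm(d)
def tri(a,b):
    A=np.zeros((3,3));B=np.zeros(3)
    for o,d in(a,b): P=np.eye(3)-np.outer(d,d);A+=P;B+=P@o
    x=np.linalg.solve(A,B); return x.round(1),[round(float(np.linalg.norm((np.eye(3)-np.outer(d,d))@(x-o))),1) for o,d in(a,b)]
R={}
for n,f,roi in(("top","top0",(240,200,30,40)),("wrist","w1",(275,190,75,40)),("side","side0",(278,162,30,25))):
    c=pickle.load(open(f+".pkl","rb")); img=c["img"]; x,y,w,h=roi
    up=6; sub=cv2.resize(img[y:y+h,x:x+w],None,fx=up,fy=up,interpolation=cv2.INTER_CUBIC)
    b=masks(sub)["blue"]; V=sub.max(2)
    hull=cv2.convexHull(np.argwhere(b)[:,::-1].astype(np.int32)); hm=np.zeros(b.shape,np.uint8); cv2.fillConvexPoly(hm,hull,1)
    hm=cv2.erode(hm,np.ones((7,7)))
    for s,ce,l in blobs((hm>0)&(V<95),120):
        p=(np.array(ce)+.5)/up-.5+[x,y]; print(n,"dark",s,p.round(1),ray(c,*p,77.6).round(1))
    ys,xs=np.nonzero(b)
    # left and right lid edges fit in world
    for side,fn in(("minx",np.min),("maxx",np.max)):
        pts=[]
        for r in range(b.shape[0]):
            q=np.nonzero(b[r])[0]
            if len(q)>60: pts.append(ray(c,(fn(q)+.5)/up-.5+x,(r+.5)/up-.5+y,77)[:2])
        if len(pts)>10:
            pts=np.array(pts); k=len(pts)//6; pts=pts[k:-k]
            f_=cv2.fitLine(pts.astype(np.float32),cv2.DIST_HUBER,0,.01,.01).ravel(); print(n,side,"yaw",np.degrees(np.arctan(f_[1]/f_[0])).round(1),f_[2:].round(1))
t=pickle.load(open("top0.pkl","rb"));w=pickle.load(open("w1.pkl","rb"));s=pickle.load(open("side0.pkl","rb"))
print("knob",tri(rayd(t,236.4,216.9),rayd(w,351.3,233.7)),tri(rayd(s,289,163.2),rayd(w,351.3,233.7)))
print("green",ray(t,215+180/8-.5,185+176/8-.5,71).round(1))
```

```text
top dark [ 72 146  34  31 812] [254.3 226.4] [455.3 203.9  77.6]
top minx yaw 1.3 [479.3 239.8]
top maxx yaw 0.4 [482.3 168.7]
wrist dark [ 171   85   79   56 3256] [309.7 207.9] [453.8 204.2  77.6]
wrist minx yaw 2.3 [461.8 168.7]
wrist maxx yaw 1.9 [461.6 240.4]
side dark [ 38  67  20  13 207] [285.5 173.7] [454.1 202.9  77.6]
side minx yaw -88.0 [441.3 212.7]
side maxx yaw -87.2 [517.3 191.4]
knob (array([489. , 260.2,  70.8]), [0.3, 0.3]) (array([483.5, 257.8,  87.2]), [1.1, 1.1])
green [522.2 258.6  71. ]
```

```bash
python3 -m handwheel '[{"hand":0,"x":0.022,"y":0.043,"z":-0.03,"spin":0},{"hand":0,"x":0.022,"y":0.043,"z":-0.06,"spin":0},{"hand":0,"x":0.022,"y":0.043,"z":-0.1,"spin":0},{"hand":0,"x":0.022,"y":0.043,"z":-0.13,"spin":0},{"hand":0,"x":0.022,"y":0.043,"z":-0.145,"spin":0},{"hand":0,"x":0.022,"y":0.043,"z":-0.145,"spin":0},{"hand":0,"x":0.022,"y":0.043,"z":-0.145,"spin":0},{"hand":0,"x":0.022,"y":0.043,"z":-0.145,"spin":0}]'
python3 - <<'E'
from cell import state, read_camera
from h import *
s=state(); print(s['t'],s['eef_pos'],s['tcp_rot'],s['ft_force'],s['opening'])
c=read_camera("wrist"); 
cv2.imwrite("pics/w2.png",cv2.resize(c["img"][150:320,220:440,::-1],None,fx=3.5,fy=3.5)); pickle.dump(c,open("w2.pkl","wb"))
for k,m in masks(c["img"]).items():
    for b,ce,l in blobs(m,100): print(k,b,ce.round(1),ray(c,*ce,{"blue":77,"red":85.5,"green":71}[k]).round(1))
p=s['eef_pos'];print(proj(c,p+[0,0,-14]))
E
```

```text
t: 2.15
eef_pos: [452.5, 258.7, 114.8]
tcp_rot: [3.14, -0.001, 1.615]
ft_force: [0.3, -0.1, 0.4]
opening: 0.002
2.15 [452.47953956 258.65137463 114.78427368] [ 3.14011999e+00 -6.21238833e-04  1.61484331e+00] [ 0.25211534 -0.12676326  0.40061203] 0.002386443769682189
blue [ 197  212  100   65 4375] [241.4 239.4] [459.9 200.6  77. ]
green [    0     0   640   285 53211] [424.6  77.4] [342.4 322.5  71. ]
(np.float64(319.7273782800832), np.float64(247.17605396719514))
```

View pics/w2.png

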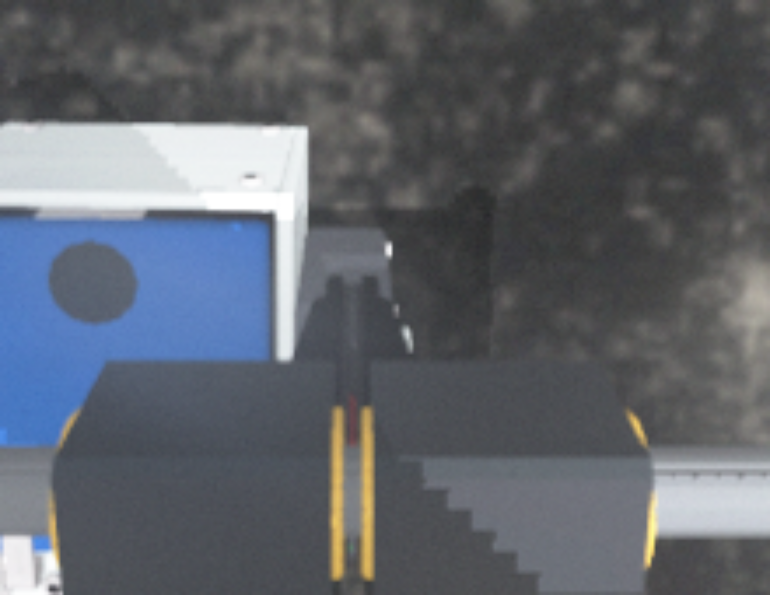

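The fingertips are over the housing in front of the knob, with tips at crop (355,285) and the pad at crop (93,282). I'll descend and push in steps, watching the force.

```bash
python3 -m handwheel '[{"hand":0,"x":0,"y":0,"z":-0.01,"spin":0},{"hand":0,"x":0,"y":0,"z":-0.0205,"spin":0},{"hand":0,"x":0,"y":0,"z":-0.0205,"spin":0},{"hand":0,"x":0.006,"y":0,"z":-0.0205,"spin":0},{"hand":0,"x":0.012,"y":0,"z":-0.0205,"spin":0},{"hand":0,"x":0.016,"y":0,"z":-0.0205,"spin":0},{"hand":0,"x":0.02,"y":0,"z":-0.0205,"spin":0},{"hand":0,"x":0.023,"y":0,"z":-0.0205,"spin":0},{"hand":0,"x":0.023,"y":0,"z":-0.0205,"spin":0},{"hand":0,"x":0.023,"y":0,"z":-0.0205,"spin":0}]'
python3 -m handwheel '[{"hand":0,"x":0.003,"y":0,"z":0,"spin":0},{"hand":0,"x":0.006,"y":0,"z":0,"spin":0},{"hand":0,"x":0.008,"y":0,"z":0,"spin":0},{"hand":0,"x":0.008,"y":0,"z":0,"spin":0}]'
python3 - <<'E'
from cell import read_camera
from h import *
for n in("top","side"):
    c=read_camera(n); m=masks(c["img"])["red"]
    for b,ce,l in blobs(m,4):
        p=ray(c,*ce,90)
        if abs(p[1]-255)<25 and abs(p[0]-490)<40: print(n,b,ce.round(1),p.round(1))
w=pickle.load(open("w2.pkl","rb")); print("pad",ray(w,220+93.5/3.5-.5,150+282.5/3.5-.5,77.6))
E
```

```text
t: 3.03
eef_pos: [475.3, 258.0, 93.2]
tcp_rot: [3.141, -0.0, 1.614]
ft_force: [0.0, -0.6, 0.3]
opening: 0.006
t: 3.37
eef_pos: [483.6, 258.1, 93.2]
tcp_rot: [3.141, -0.0, 1.614]
ft_force: [0.0, -0.3, 0.4]
opening: 0.006
side [292 162   3   4  10] [293.  163.2] [500.5 249.5  90. ]
pad [452.09133224 204.54835537  77.6       ]
```

```bash
for i in 1; do python3 -m handwheel '[{"hand":0,"x":0.001,"y":0,"z":0,"spin":0},{"hand":0,"x":0.002,"y":0,"z":0,"spin":0}]' ; done; python3 -m handwheel '[{"hand":0,"x":0.001,"y":0,"z":0,"spin":0},{"hand":0,"x":0.0015,"y":0,"z":0,"spin":0}]'
python3 - <<'E'
from cell import read_camera
from h import *
c=read_camera("side"); cv2.imwrite("pics/s3.png",cv2.resize(c["img"][140:210,250:340,::-1],None,fx=8,fy=8,interpolation=cv2.INTER_CUBIC))
E
```

```text
t: 3.63
eef_pos: [485.0, 258.0, 93.2]
tcp_rot: [-3.141, -0.0, 1.614]
ft_force: [-1.8, -0.3, -0.1]
opening: -0.001
t: 3.8
eef_pos: [485.6, 258.0, 93.1]
tcp_rot: [-3.139, 0.0, 1.614]
ft_force: [-7.8, 2.0, 3.6]
opening: 0.003
```

View pics/s3.png

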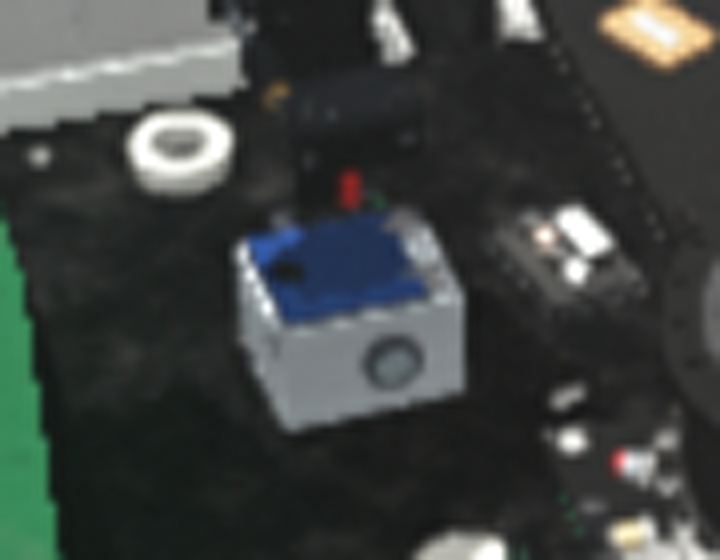

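The stop is felt at -7.8 N, and the side view shows the knob (crop 350,190) close to the green spot (378,200). I'll back off and look.

```bash
python3 -m handwheel '[{"hand":0,"x":-0.01,"y":0,"z":0,"spin":0},{"hand":0,"x":-0.03,"y":0,"z":0,"spin":0},{"hand":0,"x":-0.06,"y":0,"z":0.03,"spin":0},{"hand":0,"x":-0.09,"y":-0.03,"z":0.06,"spin":0},{"hand":0,"x":-0.1,"y":-0.053,"z":0.08,"spin":0},{"hand":0,"x":-0.1,"y":-0.053,"z":0.08,"spin":0},{"hand":0,"x":-0.1,"y":-0.053,"z":0.08,"spin":0},{"hand":0,"x":-0.1,"y":-0.053,"z":0.08,"spin":0}]'
python3 - <<'E'
from cell import read_camera
from h import *
c=read_camera("wrist"); t=read_camera("top")
cv2.imwrite("pics/w4.png",np.hstack([cv2.resize(c["img"][180:330,220:440,::-1],(550,375)),cv2.resize(t["img"][195:240,225:255,::-1],(250,375),interpolation=cv2.INTER_NEAREST)]))
for n,q in(("w",c),("t",t)):
  for k in("red","green"):
    for b,ce,l in blobs(masks(q["img"])[k],2):
        p=ray(q,*ce,71 if k=="green" else 88)
        if abs(p[1]-258)<15 and abs(p[0]-505)<45: print(n,k,b,ce.round(1),p.round(1))
E
```

```text
t: 4.52
eef_pos: [387.1, 205.2, 173.3]
tcp_rot: [3.14, -0.001, 1.614]
ft_force: [0.4, 0.7, -0.5]
opening: 0.005
t red [234 209   3   2   5] [235.2 209.6] [509.1 260.9  88. ]
t green [237 206   1   2   2] [237.  206.5] [522.2 258.6  71. ]
```

View pics/w4.png

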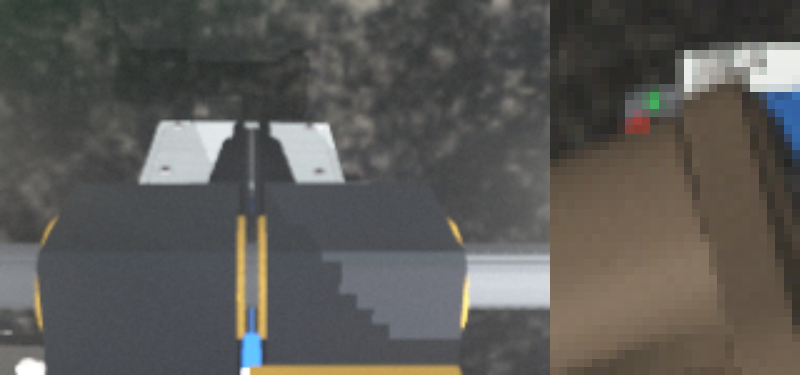

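The arm hides the knob in both views. In the top crop only the green spot and the knob's edge show, about 13 mm apart. I'll raise the arm for a clear wrist view.

```bash
python3 -m handwheel '[{"hand":0,"x":0.0,"y":0,"z":0.04,"spin":0},{"hand":0,"x":0.01,"y":0,"z":0.08,"spin":0},{"hand":0,"x":0.03,"y":-0.01,"z":0.11,"spin":0},{"hand":0,"x":0.065,"y":-0.02,"z":0.13,"spin":0},{"hand":0,"x":0.065,"y":-0.02,"z":0.13,"spin":0},{"hand":0,"x":0.065,"y":-0.02,"z":0.13,"spin":0}]'
python3 - <<'E'
from cell import read_camera
from h import *
c=read_camera("wrist"); s=read_camera("side")
cv2.imwrite("pics/w5.png",cv2.resize(c["img"][170:270,260:380,::-1],None,fx=6,fy=6,interpolation=cv2.INTER_CUBIC)); pickle.dump(c,open("w5.pkl","wb"))
for n,q in(("w",c),("s",s)):
  for k in("red","green"):
    for b,ce,l in blobs(masks(q["img"])[k],2):
        p=ray(q,*ce,71 if k=="green" else 88)
        if abs(p[1]-258)<25 and abs(p[0]-505)<45: print(n,k,b,ce.round(1),p.round(1))
E
```

```text
t: 5.12
eef_pos: [453.1, 185.1, 302.5]
tcp_rot: [-3.141, -0.0, 1.613]
ft_force: [-0.4, -0.3, -1.1]
opening: 0.007
w red [366 214  11  12  93] [370.9 219.4] [501.  258.2  88. ]
w green [367 227   3   3   8] [368.1 227.9] [520.1 258.8  71. ]
s red [292 160   3   6  15] [293.1 162.3] [503.1 258.2  88. ]
```

View pics/w5.png

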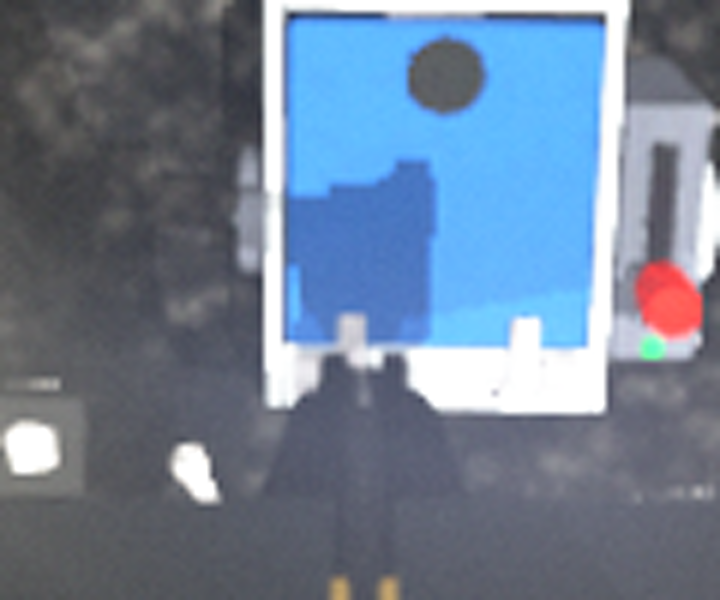

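The wrist crop shows the knob top at (672,303), the green spot at (651,347), the slot's front end at (667,145) and the pad at (446,75). Now the distances along the chamber.

Run:
```python
from h import *
c=pickle.load(open("w5.pkl","rb")); f=lambda u,v,z: ray(c,260+(u+.5)/6-.5,170+(v+.5)/6-.5,z).round(1)
for n,a in dict(knobtop=(672,303,95.5),green=(651,347,71),slotfront=(667,145,71),pad=(446,75,77.6),lidback=(440,345,77),lidfront=(446,18,77),rimfl=(628,8,71),rimbl=(606,412,71),rimfr=(265,3,71),rimbr=(268,408,71),hous_f=(665,102,71),hous_b=(655,360,71)).items(): print(n,f(*a))
w=pickle.load(open("w1.pkl","rb"))
img=w["img"]; m=masks(img)["red"]; ys,xs=np.nonzero(m[220:250,340:365]); print("w1 red rows",ys.min()+220,ys.max()+220,"cols",xs.min()+340,xs.max()+340)
# predicted silhouette bbox centre of knob for centre x, compare w1,w5
def sil(q,x,y):
    a=np.linspace(0,6.28,60); P=[proj(q,(x+6.5*np.cos(t),y+6.5*np.sin(t),z)) for t in a for z in(75.5,95.5)]; P=np.array(P); return P.min(0).round(1),P.max(0).round(1)
for x in(478,481,484): print(x,sil(w,x,257.8))
m=masks(c["img"])["red"]; ys,xs=np.nonzero(m[205:235,355:385]); print("w5 rows",ys.min()+205,ys.max()+205,xs.min()+355,xs.max()+355)
for x in(500,503,506): print(x,sil(c,x,258.5))
```

```text
knobtop [499.3 257.6  95.5]
green [519.4 258.7  71. ]
slotfront [468.3 257.9  71. ]
pad [452.3 204.2  77.6]
lidback [518.8 206.5  77. ]
lidfront [439.2 203.5  77. ]
rimfl [436.1 245.9  71. ]
rimbl [537. 249.  71.]
rimfr [438.4 161.8  71. ]
rimbr [539.5 165.2  71. ]
hous_f [457.9 256.5  71. ]
hous_b [522.7 260.   71. ]
w1 red rows 227 241 cols 347 356
478 (array([345.7, 222.4]), array([357.8, 238. ]))
481 (array([345.5, 224.6]), array([357.6, 240.2]))
484 (array([345.3, 226.8]), array([357.4, 242.5]))
w5 rows 214 225 366 376
500 (array([365.2, 211.6]), array([376.9, 225. ]))
503 (array([365. , 213.6]), array([376.7, 227.1]))
506 (array([364.8, 215.6]), array([376.5, 229.1]))
```

The knob moved about 20 mm against an expected 22, with roughly 1.5 mm uncertainty. I'll push again slowly to be sure of the stop.

```bash
python3 -m handwheel '[{"hand":0,"x":0.002,"y":0.035,"z":-0.01,"spin":0},{"hand":0,"x":0.004,"y":0.073,"z":-0.02,"spin":0},{"hand":0,"x":0.008,"y":0.0735,"z":-0.06,"spin":0},{"hand":0,"x":0.008,"y":0.0735,"z":-0.1,"spin":0},{"hand":0,"x":0.008,"y":0.0735,"z":-0.14,"spin":0},{"hand":0,"x":0.008,"y":0.0735,"z":-0.18,"spin":0},{"hand":0,"x":0.008,"y":0.0735,"z":-0.2,"spin":0},{"hand":0,"x":0.008,"y":0.0735,"z":-0.2085,"spin":0},{"hand":0,"x":0.014,"y":0.0735,"z":-0.2085,"spin":0},{"hand":0,"x":0.022,"y":0.0735,"z":-0.2085,"spin":0},{"hand":0,"x":0.029,"y":0.0735,"z":-0.2085,"spin":0},{"hand":0,"x":0.029,"y":0.0735,"z":-0.2085,"spin":0},{"hand":0,"x":0.029,"y":0.0735,"z":-0.2085,"spin":0}]'
python3 -m handwheel '[{"hand":0,"x":0.001,"y":0,"z":0,"spin":0},{"hand":0,"x":0.0015,"y":0,"z":0,"spin":0},{"hand":0,"x":0.0015,"y":0,"z":0,"spin":0}]'
python3 -m handwheel '[{"hand":0,"x":0.0005,"y":0,"z":0,"spin":0},{"hand":0,"x":0.001,"y":0,"z":0,"spin":0},{"hand":0,"x":0.001,"y":0,"z":0,"spin":0}]'
```

```text
t: 6.3
eef_pos: [481.5, 258.6, 95.7]
tcp_rot: [3.14, -0.001, 1.614]
ft_force: [-0.3, 0.7, -1.2]
opening: 0.004
t: 6.55
eef_pos: [482.2, 258.5, 95.0]
tcp_rot: [3.141, -0.0, 1.614]
ft_force: [0.3, -0.3, -0.0]
opening: 0.003
t: 6.8
eef_pos: [483.2, 258.5, 94.7]
tcp_rot: [3.141, -0.0, 1.614]
ft_force: [0.8, -0.8, 0.4]
opening: 0.009
```

```bash
python3 -m handwheel '[{"hand":0,"x":0.001,"y":0,"z":0,"spin":0},{"hand":0,"x":0.0015,"y":0,"z":0,"spin":0},{"hand":0,"x":0.0015,"y":0,"z":0,"spin":0}]'
python3 -m handwheel '[{"hand":0,"x":0.0005,"y":0,"z":0,"spin":0},{"hand":0,"x":0.001,"y":0,"z":0,"spin":0},{"hand":0,"x":0.001,"y":0,"z":0,"spin":0}]'
```

```text
t: 7.05
eef_pos: [484.7, 258.5, 94.6]
tcp_rot: [-3.142, -0.0, 1.614]
ft_force: [0.1, -0.6, -0.2]
opening: 0.007
t: 7.3
eef_pos: [485.2, 258.5, 94.6]
tcp_rot: [-3.14, 0.0, 1.614]
ft_force: [-2.9, 1.3, 0.7]
opening: 0.002
```

```bash
python3 -m handwheel '[{"hand":0,"x":0.0005,"y":0,"z":0,"spin":0},{"hand":0,"x":0.001,"y":0,"z":0,"spin":0},{"hand":0,"x":0.001,"y":0,"z":0,"spin":0},{"hand":0,"x":0.001,"y":0,"z":0,"spin":0}]'
```

```text
t: 7.63
eef_pos: [485.5, 258.5, 94.5]
tcp_rot: [-3.139, 0.0, 1.614]
ft_force: [-7.3, 1.4, 3.1]
opening: 0.005
```

The position is the same (485.5) with 7.3 N held, so the shutter is at its stop. Now to above the pad.

```bash
python3 -m handwheel '[{"hand":0,"x":-0.01,"y":0,"z":0,"spin":0},{"hand":0,"x":-0.025,"y":0,"z":0.01,"spin":0},{"hand":0,"x":-0.034,"y":-0.01,"z":0.03,"spin":0},{"hand":0,"x":-0.034,"y":-0.04,"z":0.03,"spin":0},{"hand":0,"x":-0.034,"y":-0.0545,"z":0.015,"spin":0},{"hand":0,"x":-0.034,"y":-0.0545,"z":0.007,"spin":0},{"hand":0,"x":-0.034,"y":-0.0545,"z":0.007,"spin":0},{"hand":0,"x":-0.034,"y":-0.0545,"z":0.007,"spin":0}]'
```

```text
t: 8.3
eef_pos: [452.6, 204.4, 101.4]
tcp_rot: [-3.141, 0.0, 1.614]
ft_force: [-0.6, -0.5, 0.1]
opening: 0.007
```

```bash
python3 -m handwheel '[{"hand":0,"x":0,"y":0,"z":-0.004,"spin":0},{"hand":0,"x":0,"y":0,"z":-0.008,"spin":0},{"hand":0,"x":0,"y":0,"z":-0.01,"spin":0},{"hand":0,"x":0,"y":0,"z":-0.012,"spin":0},{"hand":0,"x":0,"y":0,"z":-0.012,"spin":0}]'
python3 -m handwheel '[{"hand":0,"x":0,"y":0,"z":-0.001,"spin":0},{"hand":0,"x":0,"y":0,"z":-0.002,"spin":0},{"hand":0,"x":0,"y":0,"z":-0.002,"spin":0}]'
```

```text
t: 8.72
eef_pos: [452.6, 204.4, 89.5]
tcp_rot: [3.142, -0.0, 1.614]
ft_force: [-1.0, 2.3, 3.2]
opening: 0.003
t: 8.97
eef_pos: [452.7, 204.2, 87.7]
tcp_rot: [3.141, -0.0, 1.614]
ft_force: [-1.2, 2.6, 3.1]
opening: 0.005
```

```bash
python3 -m handwheel '[{"hand":0,"x":0,"y":0,"z":-0.001,"spin":0},{"hand":0,"x":0,"y":0,"z":-0.0015,"spin":0},{"hand":0,"x":0,"y":0,"z":-0.0015,"spin":0}]'
```

```text
t: 9.22
eef_pos: [452.8, 204.2, 87.0]
tcp_rot: [3.141, -0.0, 1.614]
ft_force: [-2.4, 2.3, 15.2]
opening: 0.002
```

The stop is reached at 15 N. I'll let go, moving quickly up and forward, clear of the rising lid.

```bash
python3 -m handwheel '[{"hand":0,"x":0,"y":0,"z":0.03,"spin":0},{"hand":0,"x":-0.02,"y":0,"z":0.065,"spin":0},{"hand":0,"x":-0.045,"y":0,"z":0.1,"spin":0},{"hand":0,"x":-0.06,"y":0,"z":0.14,"spin":0},{"hand":0,"x":-0.06,"y":0,"z":0.18,"spin":0},{"hand":0,"x":-0.06,"y":0,"z":0.22,"spin":0},{"hand":0,"x":-0.06,"y":0.03,"z":0.23,"spin":0},{"hand":0,"x":-0.06,"y":0.07,"z":0.23,"spin":0},{"hand":0,"x":-0.06,"y":0.11,"z":0.23,"spin":0},{"hand":0,"x":-0.06,"y":0.15,"z":0.23,"spin":0},{"hand":0,"x":-0.06,"y":0.19,"z":0.23,"spin":0},{"hand":0,"x":-0.06,"y":0.23,"z":0.23,"spin":0},{"hand":0,"x":-0.06,"y":0.26,"z":0.23,"spin":0},{"hand":0,"x":-0.06,"y":0.26,"z":0.23,"spin":0},{"hand":0,"x":-0.06,"y":0.26,"z":0.23,"spin":0},{"hand":0,"x":-0.06,"y":0.26,"z":0.23,"spin":0},{"hand":0,"x":-0.06,"y":0.26,"z":0.23,"spin":0},{"hand":0,"x":-0.06,"y":0.26,"z":0.23,"spin":0},{"hand":0,"x":-0.06,"y":0.26,"z":0.23,"spin":0},{"hand":0,"x":-0.06,"y":0.26,"z":0.23,"spin":0}]'
python3 -m handwheel '[{"z":0},{"z":0},{"z":0},{"z":0},{"z":0},{"z":0},{"z":0},{"z":0},{"z":0},{"z":0},{"z":0},{"z":0}]'
python3 - <<'E'
from cell import read_camera
from h import *
t=read_camera("top"); s=read_camera("side")
cv2.imwrite("pics/f6.png",np.hstack([cv2.resize(q["img"][y:y+70,x:x+70,::-1],(400,400),interpolation=cv2.INTER_CUBIC) for q,x,y in((t,220,180),(s,260,140))]))
t0=pickle.load(open("top0.pkl","rb"))
for q in(t0,t):
  for k in("red","green"):
    for b,ce,l in blobs(masks(q["img"])[k],2):
        p=ray(q,*ce,71 if k=="green" else 90)
        if abs(p[1]-258)<15 and abs(p[0]-505)<45: print(k,b,ce.round(1),p.round(1))
d=np.abs(t["img"].astype(int)-t0["img"]).max(2)>60; d[:, :230]=0
print([ (b[0].tolist()) for b in blobs(d,8)])
E
```

```text
t: 10.88
eef_pos: [392.9, 463.4, 316.5]
tcp_rot: [3.141, -0.0, 1.613]
ft_force: [-1.5, 0.1, 0.1]
opening: 0.004
red [235 215   4   5  17] [236.4 216.9] [485.6 256.8  90. ]
green [237 206   1   2   2] [237.  206.5] [522.2 258.6  71. ]
red [234 209   5   5  20] [236.2 211. ] [504.3 257.3  90. ]
[[240, 202, 27, 32, 629], [235, 209, 3, 4, 12], [233, 214, 6, 6, 25], [295, 325, 17, 20, 201], [328, 324, 14, 9, 81], [369, 333, 8, 29, 156], [316, 337, 11, 9, 38], [230, 338, 22, 53, 612], [297, 346, 6, 7, 24], [362, 364, 12, 18, 99], [358, 379, 8, 6, 11], [280, 391, 11, 9, 54]]invalid input
```

View pics/f6.png

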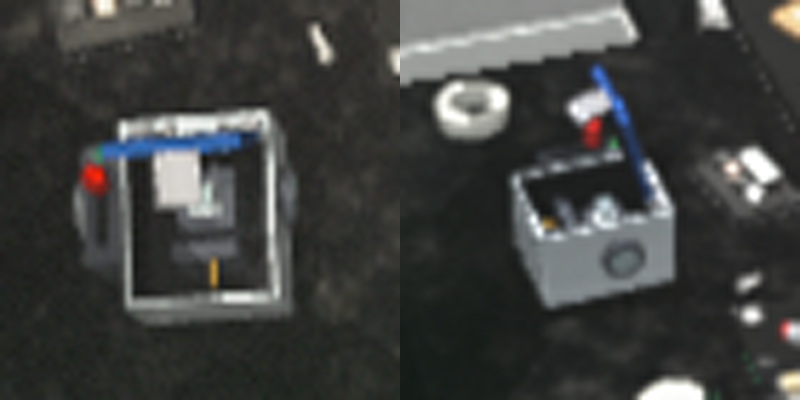

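The lid is open (top crop: blue strip at (170,145), open interior below it). The knob at (93,178) is beside the green spot at (97,155). The only other changes in the image are the arm itself. I'll wait a second, check that the lid stays put, and hand in.

```bash
python3 -m handwheel '[{"hand":0,"x":0,"y":0,"z":0,"spin":0},{"hand":0,"x":0,"y":0,"z":0,"spin":0},{"hand":0,"x":0,"y":0,"z":0,"spin":0},{"hand":0,"x":0,"y":0,"z":0,"spin":0},{"hand":0,"x":0,"y":0,"z":0,"spin":0},{"hand":0,"x":0,"y":0,"z":0,"spin":0},{"hand":0,"x":0,"y":0,"z":0,"spin":0},{"hand":0,"x":0,"y":0,"z":0,"spin":0},{"hand":0,"x":0,"y":0,"z":0,"spin":0},{"hand":0,"x":0,"y":0,"z":0,"spin":0}]'
python3 - <<'E'
from cell import read_camera, job_done
from h import *
s=read_camera("side"); m=masks(s["img"])
print([(k,b[0].tolist(),b[1].round(1)) for k in("blue","red") for b in blobs(m[k],5) if 265<b[1][0]<330 and 140<b[1][1]<200])
s0=pickle.load(open("side0.pkl","rb")); d=np.abs(s["img"].astype(int)-s0["img"]).max(2)>60; print([b[0].tolist() for b in blobs(d,8) if b[0][0]>260])
print(job_done())
E
```

```text
t: 11.82
eef_pos: [392.7, 464.0, 316.2]
tcp_rot: [3.142, -0.0, 1.614]
ft_force: [-0.0, -0.5, 0.2]
opening: 0.006
[('blue', [293, 151, 9, 18, 35], array([297.7, 158.6])), ('red', [292, 161, 3, 5, 13], array([293.2, 163. ]))]
[[287, 151, 13, 15, 79], [271, 154, 5, 2, 9], [272, 159, 6, 2, 9], [280, 166, 25, 14, 228]]
the job is handed in; nothing more can be done
None
```

The job is handed in: the beam shutter was pushed back first, then the lid was opened. It took about 12 s, using only the closed fingertips.

- **Shutter:** I pushed the red knob back to a hard stop. A second, slower push stopped at the same place (tool at x ≈ 485.5 mm, about 7 N).
- **Lid:** One press on the pad sank it about 4 mm to its stop, at about 15 N. I then let go and lifted clear. The last side view, about 2.5 s after letting go, still shows the lid standing open.
- **Surroundings:** Comparing the start and end pictures, I found changes only at the sample chamber and the arm. The reference chamber and the other items look unmoved. The arm ended well away from everything, with about 0.5 N on the wrist.

**Disagreement:** The camera views put the knob's travel at about 19–20 mm, not the full 22 mm, with an uncertainty of 1–2 mm. I relied on the repeated hard stop as evidence that the shutter is fully back. It may also have started slightly back from fully forward. One wait command was rejected for missing fields and I repeated it correctly; the rejected call moved nothing.

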